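# Seat a soil block in the scanner drawer's datum corner and hold it

## Task

Take the resin-hardened soil block with the red-painted end, lower it into the scanner's open drawer and set it down flat on the stage plate without letting it fall, its red end towards the scanner. Slide it into the corner so that the red end sits flush against the end stop and its long side flush against the side stop, and finish while holding it there, your fingers still on it and pressing it firmly against both stops at once, so that I can tighten the clamps. Leave the blue-ended block, the core ring and the brush where they are.

Things in the scene. Friction and masses are not known exactly. Their poses are not given: they have to be found in the camera images.
- red_block_center (a point): Centre of the wanted block, half-way up: a rigid brown soil block 75 x 45 x 50 mm high, 0.25 to 0.41 kg, standing loose on the bench, its centre 25 mm above its underside. Its x axis runs along the 75 mm length towards the end painted red (the last 12 mm, all faces); y across the 45 mm width; z up.
- red_block: The same block by the centre of its underside; same axes.
- datum_corner (a point): The fixed corner to press into: where the lines of the two stops' working faces meet, at the top of the drawer's stage plate (55 mm above the bench). Axes as the scanner's: +x into the scanner, square to the end stop; +y from the side stop across the drawer; z up. Seated, the block has its centre at (-37.5, +22.5, +25) mm here, its x axis along this +x. Scanner's front face: a wall at x = +65 mm.
- drawer: The scanner's drawer, locked open and rigid; frame as scanner. Flat, smooth grey stage plate 262 long (x -432 to -170 mm) x 216 mm wide, top at z = 55 mm; side walls to 75 mm, front panel to 87 mm, bar handle 35 mm further out. Two backed-off clamp screws 72 mm high, on brackets up to 82 mm high: tips at x = -372, y = -22 mm (from the front) and at x = -285, y = +48 mm (from the side).
- scanner: White benchtop soil scanner, fixed, 340 deep (x) x 360 wide (y) x 190 mm high, origin at the centre of its underside, +x from its front to its back. Its drawer stands 262 mm out of the front face, which is at x = -170 mm. The datum corner is at (-235, -45, +55) mm.
- end_stop: Rigid smooth steel strip screwed on the stage plate, 16 thick x 60 long x 10 mm high, that meets the block's red end; its working face looks out of the scanner along the datum corner's -x and covers y = 6 to 66 mm there. Origin at the centre of its underside.
- side_stop: Rigid smooth steel strip screwed on the stage plate, 90 long x 16 thick x 10 mm high, that meets the block's long side; its working face looks along the datum corner's +y and covers x = -96 to -6 mm there. Fingers holding the upper 35 mm of the block pass above both stops. Origin at the centre of its underside.
- blue_block_center (a point): Bystander: centre of a like block, 75 x 45 x 50 mm, with a blue-painted end, loose on the bench.
- core_ring: Bystander: steel soil-core cup full of dry soil, with a yellow band, 56 mm across, 55 mm high, loose; origin under its centre.
- brush: Bystander: hand brush about 160 mm long lying on the bench to the right of the blocks (seen from the robot), loose.
Things that resemble listed ones, but are neither listed nor needed, are in the scene too. What is shaped like the red_block but pink or white is not meant.

How it is judged (in metres and radians):
On the way, in this order (a step that is already met when the one before it is completed fails the run):
1. the red-ended block is gripped and lifted, its centre more than 95 mm above the bench (height (world z) of red_block_center above 0.095 m and contact force between the fingers and red_block above 1 N), for 0.1 s.
2. it is set down flat on the drawer's stage plate with the fingers still on it, the red end towards the scanner (x of red_block_center in the frame of datum_corner between -0.1 and -0.03 m and y of red_block_center in the frame of datum_corner between 0.015 and 0.075 m and z of red_block_center in the frame of datum_corner below 0.028 m and angle between red_block's own z axis and vertical below 0.06 rad and contact force between the fingers and red_block above 0.3 N), for 0.1 s.
At the end, for the whole second after the job is handed in: For the last second the red-ended block stands flat on the stage plate (2.5 mm, 1.7 deg), square (1.7 deg) and within 2 mm of both stops, red end at the end stop, pressed on each stop with over 1.5 N, at rest, with the fingers still on it (x of red_block_center in the frame of datum_corner between -0.0395 and -0.035 m and y of red_block_center in the frame of datum_corner between 0.0205 and 0.025 m and z of red_block_center in the frame of datum_corner between 0.0225 and 0.0275 m and x of datum_corner in the frame of red_block_center above 0.03 m and angle between the x axis of red_block and the x axis of datum_corner, either way round below 0.03 rad and angle between red_block's own z axis and vertical below 0.03 rad and contact force between red_block and end_stop above 1.5 N and contact force between red_block and side_stop above 1.5 N and contact force between the fingers and red_block above 1 N and linear speed of red_block below 0.01 m/s); the arm keeps its last pose, push and grip.
It fails at once if the red-ended block is let fall (faster than 0.5 m/s with no finger on it) (linear speed of red_block above 0.5 m/s and contact force between the fingers and red_block below 0.05 N).
It fails at once if the blue-ended block is shifted more than 15 mm (distance of blue_block_center from where it was at the start of the episode above 0.015 m).
It fails at once if the core ring is shifted more than 15 mm (distance of core_ring from where it was at the start of the episode above 0.015 m).
It fails at once if the brush is shifted more than 15 mm (distance of brush from where it was at the start of the episode above 0.015 m).
It also fails if it takes over 48 s, if anything falls off the work surface, if the arm or the gripper's body presses on something with over 40 N, if the wrist force passes 120 N, or if a joint passes its speed limit or range.

## Robot

A 7-joint arm with a two-finger parallel gripper is mounted at the origin on the work surface. World frame = base frame: x ahead of the robot, y to its left, z up, the work surface at z = 0. Lengths are in m, angles in degrees, forces in N, time in s.
With the tool pointing down it reaches from about 0.425 to 0.875 m from the base axis. Payload 4.7 kg.
Tool frame: the origin (TCP) lies between the finger pads; the fingertips stand 22 mm ahead of it and the grasp point (between the pads) lies 3 mm ahead of it (env.tip_reach is the distance from the TCP to the fingertips, in m); z points along the fingers, y is the line along which they close (so a half turn about z gives the same grasp; the last joint's range is limited). The gripper opens to 87 mm and grips with 3 to 60 N. Pads are 19 mm wide; open, the fingers measure 117 mm over their backs; the gripper's body (75 mm by 190 mm) begins 51 mm behind the grasp point.
Start: joints at [-68.348, 18.392, -4.016, 83.108, 1.295, 78.541, -3.26], TCP at [0.231, 0.607, 0.245] pointing down, gripper open.
Joint ranges: [-163.93, 163.93], [-17.29, 119.83], [-79.2, 71.16], [3.27, 140.29], [-89.18, 269.18], [5.43, 117.66], [-154.24, 154.24]. Speed limits (degrees/s): [147.25, 147.25, 180, 180, 180, 180, 180].

## Interface

Orientations are given as [roll, pitch, yaw] about the fixed x, y, z axes, in that order (R = Rz(yaw) Ry(pitch) Rx(roll)).
In Python, from cell import env, optics gives the robot as it stands. Calls block until the motion is done:
- env.movep(position, orientation): joint-space move of the TCP to a pose.
- env.move_straight(position, v=0.15, orientation=None, max_force=None): straight line of the TCP; orientation=None keeps the orientation; v is the mean speed in m/s. With max_force (N) it stops when the force on the tool has changed by that much, and returns True; else False.
- env.goto_joints(angles): joint-space move.
- env.open_gripper() and env.grab(): open the fingers fully, or close them until they stop; the grip force is fixed at half the most.
- env.wait(seconds).
- env.ik(position, orientation): joint angles nearest the present ones, or None.
- optics.read_camera(name): name is "scene" or "top"; returns a dict with "color" (400x640x3 uint8, blue, green, red), "fx", "fy", "cx", "cy" (pixels), "k1" (the pictures are not rectified: a ray, as slopes to the right and down, at radius r is drawn at 1 + k1 r^2 times it, then the intrinsics apply), "R" (3x3) and "t" (3): a world point X has camera coordinates R X + t. Camera axes: x right, y down, z forward; pixel columns grow to the right and rows downward; lengths in m; the calibration is good to about 2 mm. A picture is of the moment at which its call begins. There is no depth.
A pose or a line that the arm cannot do raises env.PlanningError and nothing moves.
- env.close_job(): hands the job in; it is judged then, once.
Readings, each from a call of its own:
- env.get_time_s(): time.
- env.get_q(): joint angles.
- env.get_joint_velocities(): joint speeds.
- env.get_joint_efforts(): joint torques, N m.
- env.get_position(): TCP position.
- env.get_ee_rot(): TCP orientation.
- env.get_wrist_force(): force on the tool from outside, world axes, zero at the start.
- env.get_wrist_torque(): the same for the moment, N m.
- env.get_gripper_width(): finger opening in m.
- env.get_gripper_force(): force on a finger pad.
Only numpy, scipy, OpenCV 4.12 (cv2) and the standard library are available. Lean on these libraries where they do the work, as an engineer would, in place of code of your own. Each camera call takes 0.05 s, during which the arm holds its last target. There are 200 camera calls.

## Working session

There is one attempt and no reset: what is moved stays moved. The work goes in short steps, each a Python script; the robot and the scene stay as the last script left them, time stands still between calls to the robot, and variables do not carry over. Pictures are saved under pics/ and viewed, at most 10 in all, crops included, and the job is handed in when it is done.

```bash
mkdir -p pics; ls
python3 - <<'E'
from cell import env, optics
import cv2
for n in("scene","top"):
    c=optics.read_camera(n); cv2.imwrite(f"pics/{n}0.png",c["color"])
    print(n,c["fx"],c["fy"],c["cx"],c["cy"],c["k1"],c["R"],c["t"], -c["R"].T@c["t"])
print(env.tip_reach, env.get_ee_rot(), env.get_time_s())
E
```

```text
pics
scene 409.50654676815805 409.50654676815805 315.6356998572782 204.16876700109697 -0.060066221076164036 [[ 0.0535029   0.99834373  0.02114774]
 [ 0.64325    -0.01825869 -0.76543847]
 [-0.76378457  0.05455646 -0.6431615 ]] [-0.02318889 -0.32555492  1.63184747] [ 1.4570338  -0.07182155  0.8008396 ]
top 463.6851216702215 463.6851216702215 315.30518599755067 196.01010354480934 -0.04538786034440814 [[-1.03090548e-02 -9.99945965e-01 -1.33783087e-03]
 [-9.92947356e-01  1.03949076e-02 -1.18099509e-01]
 [ 1.18107034e-01  1.10901312e-04 -9.93000864e-01]] [-0.01177491  0.58567069  1.4559758 ] [ 0.40945779 -0.01802374  1.5149369 ]
0.022 [-1.79903851e+02  6.41474387e-03  1.59157734e+02] 0.1
```

View pics/scene0.png

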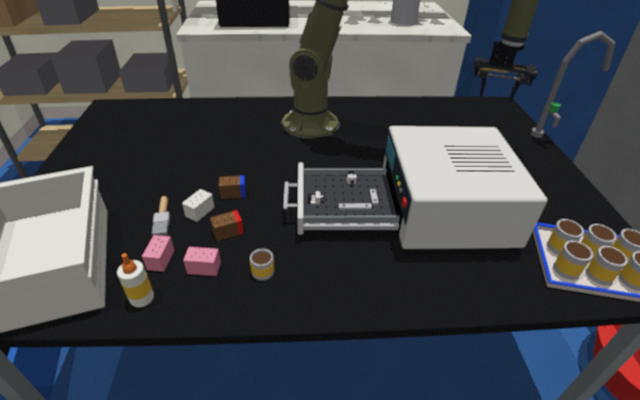

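View pics/top0.png

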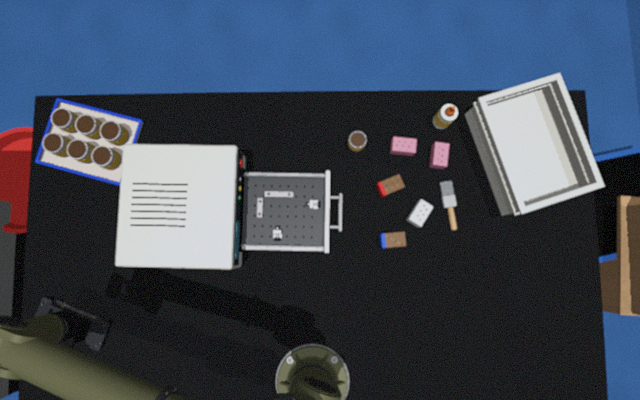

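The scene view shows the red-ended block at (227,224) and the drawer at (348,198), with the scanner on the robot's left. The top view shows the red-ended block at (391,185).

Things that could be taken for it in the top view are the blue-ended block (394,240), the white block (420,212) and the pink blocks (404,146) and (440,155). I choose (391,185), because it is brown with a red end. Next I'll check it in a close crop.

```bash
cat > h.py <<'E'
import numpy as np, cv2
from cell import env, optics
def ray(c,uv):
    uv=np.atleast_2d(np.float64(uv)); 
    d=(uv-[c["cx"],c["cy"]])/[c["fx"],c["fy"]]; s=d.copy()
    for _ in range(20): s=d/(1+c["k1"]*(s**2).sum(1,keepdims=True))
    return -c["R"].T@c["t"], np.c_[s,np.ones(len(s))]@c["R"]
def plane(c,uv,z):
    o,d=ray(c,uv); return o+d*((z-o[2])/d[:,2])[:,None]
def pix(c,X):
    p=np.atleast_2d(X)@c["R"].T+c["t"]; s=p[:,:2]/p[:,2:]
    return s*(1+c["k1"]*(s**2).sum(1,keepdims=True))*[c["fx"],c["fy"]]+[c["cx"],c["cy"]]
E
python3 - <<'E'
from h import *
t=optics.read_camera("top")["color"]; s=optics.read_camera("scene")["color"]
a=cv2.resize(t[155:265,235:345],(550,550),interpolation=cv2.INTER_CUBIC)
b=cv2.resize(t[165:205,370:410],(240,240),interpolation=cv2.INTER_CUBIC)
d=cv2.resize(s[200:250,200:250],(240,240),interpolation=cv2.INTER_CUBIC)
o=np.zeros((550,800,3),np.uint8); o[:,:550]=a; o[:240,555:795]=b; o[250:490,555:795]=d
cv2.imwrite("pics/crop1.png",o)
E
```

```text
(no output)
```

View pics/crop1.png

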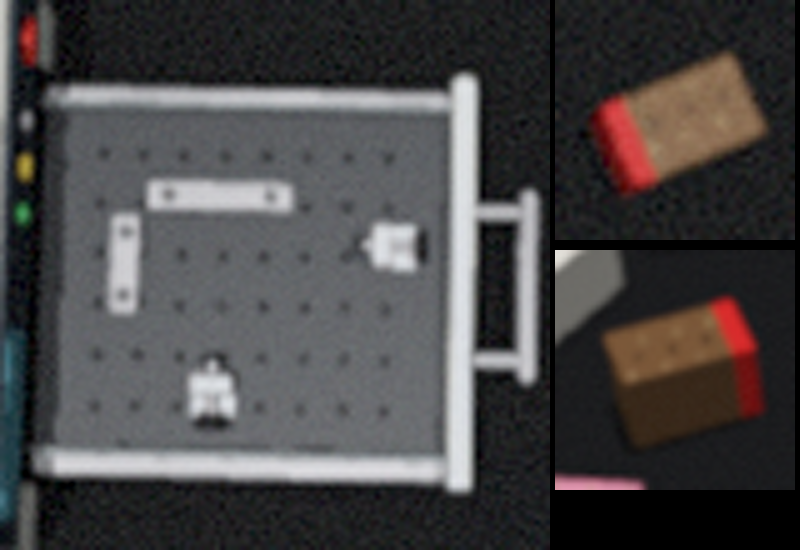

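The crop confirms the choice: a brown block with a red end pointing towards the scanner. In the drawer, the side stop is at crop (220,196), the end stop at (124,264), and the clamps at (395,247) and (212,390). Now I'll measure them.

Run:
```python
from h import *
c=optics.read_camera("top"); t=c["color"]; K=8
def up(x0,y0,x1,y1): return cv2.resize(t[y0:y1,x0:x1],None,fx=K,fy=K,interpolation=cv2.INTER_CUBIC)
def cont(m,x0,y0):
    cs,_=cv2.findContours(m.astype(np.uint8),cv2.RETR_EXTERNAL,cv2.CHAIN_APPROX_NONE)
    return [ (k[:,0]+.5)/K-.5+[x0,y0] for k in sorted(cs,key=cv2.contourArea,reverse=True)]
def rect(P):
    (cx,cy),(w,h),a=cv2.minAreaRect(np.float32(P[:,:2]*1000))
    if w<h: w,h,a=h,w,a+90
    return np.round([cx,cy,w,h,(a+90)%180-90],1)
# blocks
for n,(x0,y0,x1,y1) in dict(red=(372,168,412,202),blue=(374,226,412,254)).items():
    u=up(x0,y0,x1,y1).astype(int)
    m=u.max(2)>75
    P=plane(c,cont(m,x0,y0)[0],.05); print(n,"silhouette at z=.05",rect(P))
    if n=="red":
        r=(u[...,2]>110)&(u[...,1]<70); R=plane(c,cont(r,x0,y0)[0],.05)
        print("red part",rect(R))
        np.save("red.npy",P)
        for yaw in np.arange(98,120,2):
            a=np.radians(yaw); e=[np.cos(a),np.sin(a)]; f=[-np.sin(a),np.cos(a)]
            A=P[:,:2]@e; B=P[:,:2]@f; print(yaw,A.min().round(4),A.max().round(4),B.min().round(4),B.max().round(4),((np.ptp(A))*np.ptp(B)*1e6).round())
# stops
x0,y0=250,186; g=up(250,186,300,222).min(2); g=g.astype(int)
m=g>150
for P in cont(m,x0,y0)[:2]: print("stop",rect(plane(c,P,.065)))
# drawer walls / panel
u=up(236,160,340,260).min(2); 
for P in cont(u>140,236,160)[:2]: print("walls",rect(plane(c,P,.075)),P.min(0),P.max(0))
```

```text
red silhouette at z=.05 [ 616.8 -257.    85.4   52.8  -68. ]
red part [ 605.5 -229.1   50.2   18.4   21.3]
98 -0.3864 -0.2955 -0.6081 -0.5414 6069.0
100 -0.406 -0.3155 -0.5948 -0.5303 5836.0
102 -0.425 -0.3351 -0.5808 -0.5185 5599.0
104 -0.4436 -0.3544 -0.5661 -0.5059 5368.0
106 -0.4616 -0.3731 -0.5507 -0.4927 5126.0
108 -0.479 -0.3915 -0.5346 -0.4789 4876.0
110 -0.4958 -0.4093 -0.5178 -0.4644 4627.0
112 -0.5121 -0.4267 -0.502 -0.4492 4509.0
114 -0.529 -0.4426 -0.4863 -0.4334 4567.0
116 -0.5454 -0.4576 -0.47 -0.4153 4801.0
118 -0.561 -0.4722 -0.4533 -0.3964 5056.0
blue silhouette at z=.05 [ 443.7 -259.8   83.6   53.2  -85.1]
stop [590.5  98.1  91.4  18.7  88. ]
stop [548.3 158.3  62.2  17.8  -2.1]
walls [538.3  52.9 294.1 259.7  87.7] [243.9375 169.6875] [339.4375 252.6875]
walls [589.2  97.1  91.9  19.6  88.2] [263.9375 190.5625] [293.1875 197.0625]
```

Measurements and checks:
- **Stops:** they measure 91x19 and 62x18 mm, and both give the same datum corner to within 0.3 mm: (0.584, 0.149), yaw about 88°.
- **Block:** centre (0.621, -0.260), yaw about 111.7°. The reach is fine.

Now grasp and lift.

Run:
```python
from h import *
o=[180,0,111.7]; b=np.array([.621,-.260])
p=env.get_position(); env.move_straight([p[0],p[1],.36],v=.25)
print(env.ik([*b,.039],o), env.ik([.55,.10,.094],[180,0,88]))
env.movep([*b,.20],o)
print(env.get_time_s(),env.get_position())
c=optics.read_camera("top"); cv2.imwrite("pics/pre.png",cv2.resize(c["color"][150:230,340:450],(770,560)))
print(env.move_straight([*b,.039],v=.1,max_force=8), env.get_position())
env.grab(); print(env.get_gripper_width(),env.get_gripper_force(),env.get_wrist_force())
env.move_straight([*b,.17],v=.12); env.wait(.2)
print(env.get_gripper_width(),env.get_gripper_force(),env.get_wrist_force(),env.get_wrist_torque(),env.get_time_s(),env.get_ee_rot())
for n in("top","scene"):
    np.save(n+"_lift.npy",optics.read_camera(n)["color"])
s=np.load("scene_lift.npy"); t=np.load("top_lift.npy")
cv2.imwrite("pics/lift.png",np.hstack([cv2.resize(s[110:290,150:330],(400,400)),cv2.resize(t[120:220,340:440],(400,400))]))
```

```text
[-10.92596575  36.75371816  42.97540627  92.58539877 -27.58786597
  61.73853251  61.41195345] [-36.1438816   15.35671468  26.41201397 107.01536595  -7.86588625
  59.40393939  -8.53028231]
4.225 [ 0.62155675 -0.25889662  0.19990325]
False [ 0.62139462 -0.26022159  0.03968115]
0.04482348566443189 29.98998049646616 [-1.25279311 -0.6465348   0.33654611]
0.04470692201993024 29.99064066912979 [ 0.21692722  0.69461093 -2.40997769] [-0.08898351  0.07078078 -0.01221987] 8.2583 [-1.79942968e+02 -3.63576096e-02  1.11695259e+02]
```

View pics/lift.png

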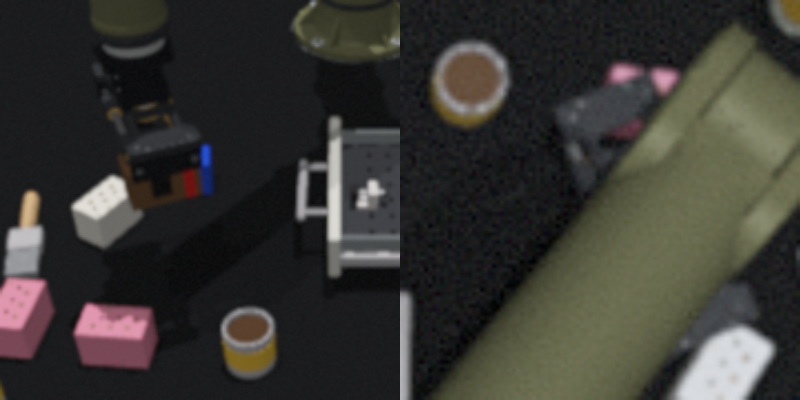

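The block is held squarely: opening 44.7 mm, red end towards the scanner, and the load says about 0.26 kg. Bystanders haven't moved. Next I'll carry it over and set it down short of both stops.

```bash
cat >> h.py <<'E'
yaw=88.; a=np.radians(yaw); D=np.array([.5842,.1492]); ex=np.array([np.cos(a),np.sin(a)]); ey=np.array([-ex[1],ex[0]])
def dat(x,y): return D+x*ex+y*ey
def st(): 
    p=np.array(env.get_position()); q=p[:2]-D; F=np.array(env.get_wrist_force())
    print("dat mm",np.round([q@ex*1e3,q@ey*1e3,p[2]*1e3],2),"F",np.round([F[:2]@ex,F[:2]@ey,F[2]],2),"T",np.round(env.get_wrist_torque(),2),"w",round(env.get_gripper_width(),4),"rot",np.round(env.get_ee_rot(),2),"t",round(env.get_time_s(),2))
E
python3 - <<'E'
from h import *
o=[180,0,yaw]; T=dat(-.055,.036)
env.move_straight([.621,-.26,.22],v=.2)
env.movep([*T,.22],o); st()
env.move_straight([*T,.115],v=.12); env.wait(.2); st()
print(env.move_straight([*T,.092],v=.02,max_force=4)); st()
np.save("s2.npy",optics.read_camera("scene")["color"]); t=optics.read_camera("top")["color"]
cv2.imwrite("pics/set.png",np.hstack([cv2.resize(np.load("s2.npy")[140:250,280:410],(472,400)),cv2.resize(t[160:260,240:320],(320,400))]))
E
```

```text
dat mm [-56.28  35.75 219.89] F [-0.05 -0.57 -2.97] T [-0.12  0.04 -0.01] w 0.0447 rot [1.7999e+02 5.0000e-02 8.7920e+01] t 10.12
dat mm [-54.78  35.52 115.7 ] F [ 0.72  0.18 -3.18] T [-0.08  0.06 -0.02] w 0.0451 rot [ 1.7994e+02 -4.0000e-02  8.8010e+01] t 11.34
True
dat mm [-55.    36.1   93.87] F [ 0.37 -0.3   6.29] T [-0.01  0.08 -0.05] w 0.0447 rot [-1.7997e+02  1.0000e-02  8.8000e+01] t 12.31
```

View pics/set.png

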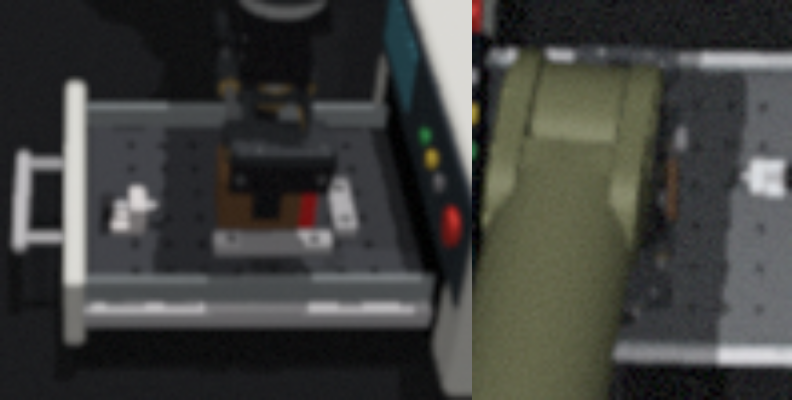

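The block is down on the plate, with contact at TCP z ≈ 94 mm as expected. Its red end faces the end stop with a gap. Now I'll slide it to the side stop, then the end stop.

Run:
```python
from h import *
z=.0940
print(env.move_straight([*dat(-.055,.036),z],v=.02)); env.wait(.2); st()
print(env.move_straight([*dat(-.055,.015),z],v=.015,max_force=8)); env.wait(.2); st()
y=(np.array(env.get_position())[:2]-D)@ey
print(env.move_straight([*dat(-.028,y-.0005),z],v=.015,max_force=10)); env.wait(.3); st(); st()
```

```text
False
dat mm [-54.96  35.9   93.97] F [0.29 0.28 0.52] T [-0.   -0.16  0.  ] w 0.0447 rot [-1.7985e+02  7.0000e-02  8.8010e+01] t 12.86
True
dat mm [-55.02  22.64  93.96] F [-0.83 -0.65  4.68] T [-0.   -0.07  0.05] w 0.0449 rot [-1.7972e+02  7.0000e-02  8.8020e+01] t 13.98
True
dat mm [-38.47  22.64  94.11] F [-1.77 -0.37  3.05] T [-0.1  -0.15  0.06] w 0.0452 rot [-179.53    0.41   87.92] t 15.57
dat mm [-38.47  22.64  94.11] F [-1.77 -0.37  3.05] T [-0.1  -0.15  0.06] w 0.0452 rot [-179.53    0.41   87.92] t 15.57
```

Contact came at (-38.5, 22.6), in line with the datum, but the push relaxes after each stop. I'll build it up in small overtravel steps.

Run:
```python
from h import *
x,y=-.0385,.0226; z=.0940
for k in range(1,9):
    env.move_straight([*dat(x+.0005*k,y-.0005*k),z],v=.01,orientation=[180,0,yaw]); env.wait(.3); st()
    F=np.array(env.get_wrist_force())[:2]
    if F@ex<-8 and F@ey>8: break
print(k)
```

```text
dat mm [-38.56  22.75  93.92] F [-1.96  3.07  6.88] T [-0.39  0.56  0.09] w 0.0449 rot [-1.7991e+02  4.0000e-02  8.7990e+01] t 16.12
dat mm [-38.55  22.75  93.91] F [-2.58  3.78  8.23] T [-0.61  0.83  0.14] w 0.0448 rot [-1.7983e+02  7.0000e-02  8.7990e+01] t 16.67
dat mm [-38.53  22.71  93.91] F [-3.33  6.01  8.61] T [-0.76  1.31  0.13] w 0.045 rot [-1.7976e+02  1.0000e-01  8.7970e+01] t 17.22
dat mm [-38.52  22.64  93.92] F [-3.64  7.18 10.39] T [-0.93  1.54  0.23] w 0.0448 rot [-1.797e+02  1.300e-01  8.796e+01] t 17.77
dat mm [-38.5   22.6   93.95] F [-5.39  7.79 12.35] T [-1.09  1.88  0.2 ] w 0.0445 rot [-1.7963e+02  1.5000e-01  8.7950e+01] t 18.32
dat mm [-38.49  22.54  93.98] F [-5.97 10.5  14.9 ] T [-1.26  2.25  0.24] w 0.0446 rot [-179.57    0.18   87.94] t 18.87
dat mm [-38.48  22.49  93.98] F [-6.59 11.52 16.11] T [-1.39  2.57  0.28] w 0.0447 rot [-179.5     0.21   87.93] t 19.42
dat mm [-38.46  22.47  93.98] F [-8.01 14.86 18.67] T [-1.66  2.91  0.33] w 0.0447 rot [-179.43    0.24   87.92] t 19.97
8
```

Both stops react, but the downward load has grown and plate friction may be hiding part of the push. I'll ease off vertically, press harder on the end stop, and look.

Run:
```python
from h import *
x,y=-.0385,.0226
for dx,dy,z in((.005,.004,.0944),(.006,.004,.0948),(.007,.004,.0950),(.008,.004,.0950)):
    env.move_straight([*dat(x+dx,y-dy),z],v=.01,orientation=[180,0,yaw]); env.wait(.4); st()
env.wait(1); st()
s=optics.read_camera("scene"); np.save("s3.npy",s["color"])
cv2.imwrite("pics/seat.png",cv2.resize(s["color"][155:235,305:405],(750,600),interpolation=cv2.INTER_CUBIC))
```

```text
dat mm [-38.4   22.47  94.01] F [-10.49  10.69  14.22] T [-1.88  2.74  0.33] w 0.0447 rot [-179.44    0.32   87.89] t 20.62
dat mm [-38.32  22.47  94.09] F [-10.63   9.81  11.48] T [-2.29  2.57  0.45] w 0.0449 rot [-179.44    0.4    87.87] t 21.28
dat mm [-38.28  22.47  94.12] F [-11.59  11.03  11.22] T [-2.55  2.5   0.44] w 0.0448 rot [-179.44    0.48   87.84] t 21.93
dat mm [-38.25  22.46  94.15] F [-14.77  10.18  11.48] T [-2.94  2.51  0.5 ] w 0.0447 rot [-179.44    0.55   87.82] t 22.58
dat mm [-38.23  22.48  94.13] F [-13.58  10.7   11.49] T [-2.94  2.56  0.51] w 0.045 rot [-179.44    0.55   87.82] t 23.58
```

View pics/seat.png

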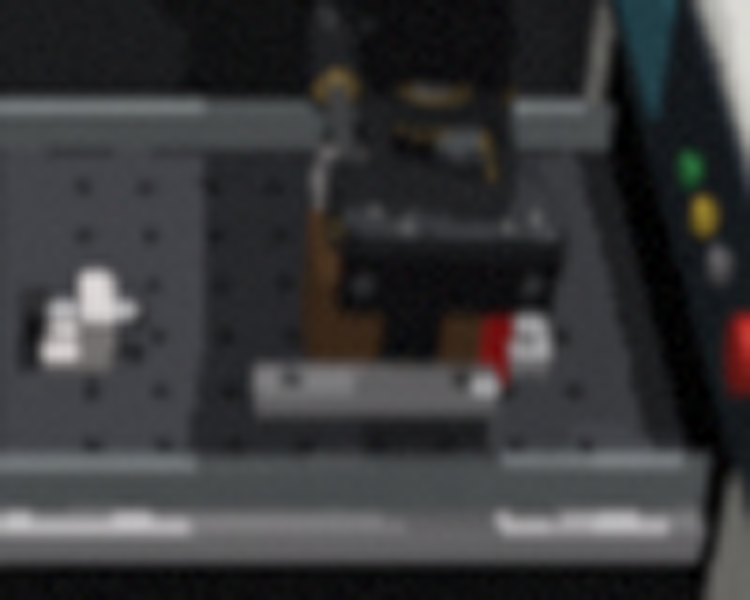

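The picture shows the block in the corner. Its red end is against the end stop at (500,350) and its long side against the side stop at (375,380), with the fingers above the stops. The wrist reads about 13.6 N and 10.7 N towards the two stops, steady, with a tool tilt of about 0.8°. Handing in.

```bash
python3 -c "
from cell import env
print(env.close_job())"
```

```text
the job is handed in; nothing more can be done
None
```

I handed the job in with the red-ended block held in the datum corner, the wrist reading about 14 N towards the end stop and 11 N towards the side stop; the hand-in returned no verdict.

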